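Load the coupons into the lamp cure station and set it to three

TASK

Lay the three laminate test coupons flat on the sloping bed of the lamp cure station, each one on the black outline of its own shape and lined up with it; once all three lie there, turn the selector to the three-dot mark. Do not bump the lamp bar, and leave all the other things on the bench where they are.

Things in the scene. Friction and masses are not known exactly. Their poses are not given: they have to be found in the camera images.
- disc: round test coupon of beige cured laminate, 50 mm across, 6 mm thick, lying flat on the bench. Origin: centre of its underside, z up through its thickness.
- bar: long rectangular test coupon of the same beige laminate, 100 mm (x) by 30 mm (y), 6 mm thick, lying flat on the bench with the square coupon on top of it. Origin: centre of its underside.
- square: square test coupon of the same beige laminate, 50 by 50 mm, 6 mm thick, lying at the start flat on top of the bar coupon, overhanging it on both long sides. Origin: centre of its underside, x and y along its edges.
- bed: face of the lamp cure station, a 35 degree slope facing the robot's right-hand side, 130 mm long, 300 mm wide. Origin: on the face, middle of its bottom edge; x up the slope, y to the left when facing it (its robot end), z out of the face. y -60 to 150 mm: aluminium bed with three black outlines and a lip 8 mm high along the bottom; y below -60: white selector panel behind a 5 mm rib.
- bay_disc (a point): centre of the round outline (50 mm), on the bed's face at x 30, y 115 mm of bed, nearest the robot. Axes as those of bed.
- bay_bar (a point): centre of the long rectangular outline (100 mm up the slope by 30 mm), on the bed's face at x 55, y 45 mm of bed, the middle one. Axes as those of bed.
- bay_square (a point): centre of the square outline (50 by 50 mm), on the bed's face at x 30, y -25 mm of bed, beside the selector panel. Axes as those of bed.
- lamp: white lamp bar, 34 mm deep, 20 mm thick, 310 mm long (y), level across the station, underside 250 mm above the bench, over the points 55 mm up the slope, on two 8 mm posts behind. No room under it for a vertical gripper: come in square to the slope. Origin: centre of the station's foot on the bench, x to its back, z up; bar centre at x -10, z 260 mm, bed's origin at x -55, z 36 mm.
- selector (a joint): angle of the black detented selector knob, rad, growing clockwise as seen facing the panel. Clicks at 0 (one dot, pointer 60 degrees left of straight up the slope), 0.698 (two dots), 1.396 (three dots, 20 degrees right of up the slope) and 2.094 (four dots). It springs to the nearest click when let go.
- selector_grip (a point): point to grip on the selector's axis, 31 mm out of the face, at x 58, y -105 mm of bed. A bar grip 14 mm thick (y) and 44 mm long (x), top 39 mm and round skirt (48 mm across) 9 mm out of the face; x points along the bar to the white pointer, z out of the panel.
- cup: white mixing cup, 64 mm across the rim, 95 mm tall, open top. Bystander. Origin: middle of its underside.
- dropper: small white plastic bottle, 28 mm across, 75 mm tall. Bystander. Origin: middle of its underside.
- resin_tin: steel tin with a paper label, 110 mm across, 140 mm tall, heavy. Bystander. Origin: middle of its underside.
- tin_lid: steel tin lid lying flat, 100 mm across, 8 mm thick (not a coupon). Bystander. Origin: middle of its underside.
- hardener_tin: smaller steel tin with a red cap, 80 mm across, 142 mm tall. Bystander. Origin: middle of its underside.
- brush: paint brush lying flat, 190 mm long along its x, about 20 mm high. Bystander. Origin: middle of its underside.
- scissors: scissors lying flat, about 155 mm long along x (handles to -x), 8 mm high. Bystander. Origin: middle of its underside.
There are look-alikes about, which are no part of the job. What is shaped like the bar but blue or brown is not meant.

How it is judged:
On the way, in this order (a step that is already met when the one before it is completed fails the run):
1. the three coupons lie flat on their outlines and are let go (x of disc in the frame of bay_disc between -0.01 and 0.01 m and y of disc in the frame of bay_disc between -0.01 and 0.01 m and z of disc in the frame of bay_disc between -0.003 and 0.009 m and angle between the z axis of disc and the z axis of bay_disc, either way round below 0.09 rad and x of bar in the frame of bay_bar between -0.01 and 0.01 m and y of bar in the frame of bay_bar between -0.01 and 0.01 m and z of bar in the frame of bay_bar between -0.003 and 0.009 m and angle between the z axis of bar and the z axis of bay_bar, either way round below 0.09 rad and angle between the x axis of bar and the x axis of bay_bar, either way round below 0.2 rad and x of square in the frame of bay_square between -0.01 and 0.01 m and y of square in the frame of bay_square between -0.01 and 0.01 m and z of square in the frame of bay_square between -0.003 and 0.009 m and angle between the z axis of square and the z axis of bay_square, either way round below 0.09 rad and (angle between the x axis of square and the x axis of bay_square, either way round below 0.2 rad or angle between the y axis of square and the x axis of bay_square, either way round below 0.2 rad) and contact force between each of disc, bar, square and the fingers below 0.05 N), for 0.2 s.
2. the selector stands at the three-dot mark (value of joint selector between 1.226 and 1.566 rad), for 0.2 s.
At the end, for the whole second after the job is handed in: Each coupon lies flat (within 0.09 rad), at rest and let go, its centre within 10 mm along and across the slope of that of its own outline, bar and square turned within 0.2 rad of it (square: any quarter turn); the selector rests within 0.17 rad of three dots (1.396) (all of step 1 and all of step 2 and linear speed of each of disc, bar, square below 0.02 m/s and velocity of joint selector between -0.1 and 0.1 rad/s); the robot touches nothing.
It fails at once if a bystander is moved more than 30 mm or tipped over (distance of any of cup, dropper, resin_tin, tin_lid, hardener_tin, brush, scissors from where it was at the start of the episode above 0.03 m or angle between any of cup, dropper, resin_tin, hardener_tin's own z axis and vertical above 0.6 rad).
It fails at once if the lamp bar is bumped (more than 5 N) (contact force between lamp and anything else above 5 N).
It also fails if it takes over 72 s, if anything falls off the work surface, if the arm or the gripper's body presses on something with over 40 N, if the wrist force passes 120 N, or if a joint passes its speed limit or range.

ROBOT

A 7-joint arm with a two-finger parallel gripper is mounted at the origin on the work surface. World frame = base frame: x ahead of the robot, y to its left, z up, the work surface at z = 0. Lengths are in m, angles in rad, forces in N, time in s.
With the tool pointing down it reaches from about 0.425 to 0.925 m from the base axis. Payload 6.8 kg.
Tool frame: the origin (TCP) lies on the front face of the gripper's body, between the roots of the fingers; the fingertips stand 73 mm ahead of it and the grasp point (between the pads) lies 54 mm ahead of it (env.nose_length is the distance from the TCP to the fingertips, in m); z points along the fingers, y is the direction in which the jaws open and shut (so a half turn about z gives the same grasp; the last joint's range is limited). The gripper opens to 85 mm and grips with 20 to 120 N. Pads are 22 mm wide; open, the fingers measure 114 mm over their backs; the gripper's body (76 mm by 85 mm) begins 54 mm behind the grasp point. The pads swing forward as they close: fully open they stand 13 mm farther back than shut.
Start: joints at [-0.108, 0.477, 0.022, 1.555, -0.011, 1.109, -0.083], TCP at [0.675, 0, 0.304] pointing down, gripper open.
Joint ranges: [-2.96, 2.96], [-0.34, 2.1], [-1.41, 1.46], [0.24, 2.44], [-1.37, 4.51], [0.17, 1.92], [-2.96, 2.96]. Speed limits (rad/s): [2.39, 2.39, 3.14, 3.14, 3.14, 3.14, 3.14].

INTERFACE

Orientations are given as a unit quaternion [w, x, y, z].
In Python, from cell import env, kin, camera, calibration, job gives the robot as it stands. The module is installed in compiled form; this text tells all that it offers. Calls block until the motion is done:
- env.reach(position, orientation): joint-space move of the TCP to a pose.
- env.movel(position, velocity=0.15, rot=None, stop_force=None): straight line of the TCP; rot=None keeps the orientation; velocity is the mean speed in m/s. With stop_force (N) it stops when the force on the tool has changed by that much, and returns True; else False.
- env.goto_joints(angles): joint-space move.
- env.grip(opening, f_grip=None): finger opening in m; f_grip is the grip in N (None keeps the last); returns when the fingers have stopped.
- env.dwell(seconds).
- kin.inverse_kinematics(position, orientation): joint angles nearest the present ones, or None.
- env.get_state(): the state.
- camera(name): name is "scene" or "side" or "wrist"; returns (picture, depth): 420x560x3 uint8, blue, green, red; 420x560 float32, m along the optical axis (not along the pixel's ray), 0 where there is no reading.
- calibration(name): a dict with "fx", "fy", "cx", "cy" (pixels), "rvec" (rotation vector, rad) and "tvec" (3), from world to camera coordinates, as OpenCV has them. Camera axes: x right, y down, z forward; pixel columns grow to the right and rows downward; lengths in m; the calibration is good to about 2 mm. A picture is of the moment at which its call begins: read the wrist's pose just before it. calibration takes no time and is no camera call; for the wrist camera it gives the pose at the moment of the call.
A pose or a line that the arm cannot do raises env.PlanningError and nothing moves.
- job.job_done(): hands the job in, once; it reports no verdict.
The state is a dict: "time": time; "qpos": joint angles; "joint_velocities": joint speeds; "joint_torque": joint torques, N m; "tcp_pos": TCP position; "orientation": TCP orientation; "force": force on the tool from outside, world axes, zero at the start; "torque": the same for the moment, N m; "opening": finger opening in m.
Only numpy, scipy, OpenCV 4.12 (cv2) and the standard library are available. Lean on these libraries where they do the work, as an engineer would, in place of code of your own. Each camera call takes 0.05 s, during which the arm holds its last target. There are 200 camera calls.

## Working session

There is one attempt and no reset: what is moved stays moved. The work goes in short steps, each a Python script; the robot and the scene stay as the last script left them, time stands still between calls to the robot, and variables do not carry over. Pictures are saved under pics/ and viewed, about 8 in all and at most 12, crops included, and the job is handed in when it is done.

```bash
mkdir -p pics; cat > h.py <<'E'
import numpy as np, cv2
from cell import env, kin, camera, calibration, job
from scipy.spatial.transform import Rotation as R
def snap(n,f):
    c=calibration(n); im,d=camera(n); cv2.imwrite(f'pics/{f}.png',im); np.savez(f'pics/{f}.npz',d=d,im=im,**{k:np.array(v) for k,v in c.items()}); return im,d,c
def load(f):
    z=np.load(f'pics/{f}.npz'); return z
def pw(z,u,v,h=None):
    Rm=R.from_rotvec(np.ravel(z['rvec'])).as_matrix(); t=np.ravel(z['tvec'])
    ray=np.array([(u-z['cx'])/z['fx'],(v-z['cy'])/z['fy'],1.])
    if h is None:
        d=z['d'][int(round(v)),int(round(u))]; return Rm.T@(ray*d-t)
    o=-Rm.T@t; r=Rm.T@ray; return o+r*(h-o[2])/r[2]
def px(z,p):
    Rm=R.from_rotvec(np.ravel(z['rvec'])).as_matrix(); c=Rm@np.array(p)+np.ravel(z['tvec']); return c[:2]/c[2]*[z['fx'],z['fy']]+[z['cx'],z['cy']]
E
python3 - <<'E'
from h import *
for n in ("scene","side"):
    im,d,c=snap(n,n+"0"); print(n,-R.from_rotvec(np.ravel(c['rvec'])).as_matrix().T@np.ravel(c['tvec']))
im=np.hstack([cv2.imread('pics/scene0.png')]); cv2.imwrite('pics/s0.png',cv2.resize(im,(800,600)))
E
```

```text
scene [0.85397565 0.49968558 0.80689515]
side [ 0.0794661  -0.76156543  1.03196444]
```

View pics/s0.png

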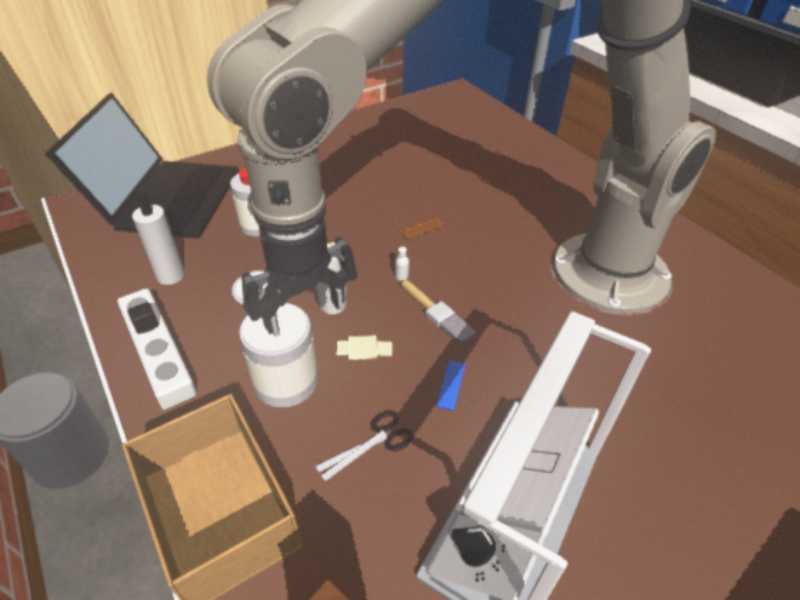

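View pics/side0.png

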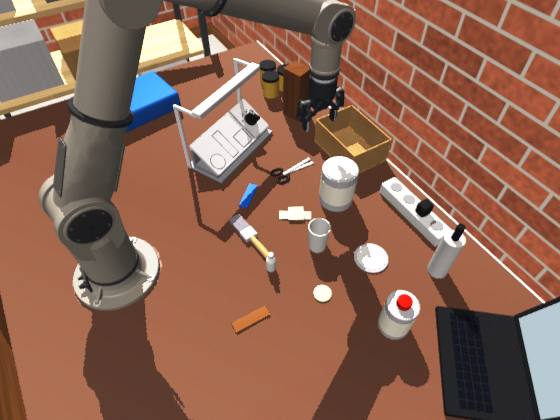

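The scene picture (enlarged 800x600) shows the bar+square stack at (365,347), the blue look-alike at (452,386), the brown one at (422,229) and the station at lower right. In the side picture the beige disc is at (322,293), the tin lid at (371,258), the stack at (295,214) and the station at (230,140).

```bash
python3 - <<'E'
from h import *
s=load('side0'); c=load('scene0')
k=.7
for n,u,v in [('stack',295,213),('disc',322,293),('lid',371,258),('cup',318,226),('dropper',271,256),('resin',340,165),('hard',404,302),('brush',245,230),('brushtip',268,258),('scis',280,176),('knob',251,118),('blue',248,195)]:
    print(n,pw(s,u,v).round(4))
for n,u,v in [('stack',365,347),('sciss',391,438),('brush',430,305),('resin',278,330),('dropper',402,265),('lampL',580,322),('lampR',490,500),('bed',560,440),('knob',478,540)]:
    print('sc',n,pw(c,u*k,v*k).round(4))
a=c['im']
A=cv2.resize(s['im'][90:190,170:330],(800,500),interpolation=cv2.INTER_CUBIC)
def crop(z,u0,v0,w,h,W,H):return cv2.resize(z['im'][v0:v0+h,u0:u0+w],(W,H),interpolation=cv2.INTER_CUBIC)
A=crop(s,180,50,100,130,400,520); B=crop(c,225,225,60,35,400,233); C=crop(s,300,275,50,36,400,288)
cv2.imwrite('pics/m1.png',np.hstack([A,np.vstack([B,C[:287]])]))
E
```

```text
stack [ 0.5419 -0.0901  0.0121]
disc [ 0.4564 -0.3605  0.0069]
lid [ 0.6427 -0.3424  0.0064]
cup [ 0.5517 -0.197   0.0592]
dropper [ 0.3782 -0.2215  0.0718]
resin [ 0.6967 -0.0929  0.1454]
hard [ 0.5569 -0.533   0.1421]
brush [ 0.3736 -0.0744  0.0237]
brushtip [ 0.3737 -0.2121  0.0527]
scis [0.5852 0.0713 0.0117]
knob [0.6095 0.3096 0.0838]
blue [0.4543 0.0572 0.0062]
sc stack [ 0.5403 -0.0842  0.012 ]
sc sciss [0.5962 0.0937 0.0043]
sc brush [ 0.3839 -0.1053  0.0169]
sc resin [ 0.6888 -0.0886  0.1423]
sc dropper [ 0.385  -0.2037  0.045 ]
sc lampL [0.3888 0.213  0.2691]
sc lampR [0.6353 0.3371 0.2692]
sc bed [0.4228 0.2664 0.091 ]
sc knob [0.6113 0.3182 0.1001]
```

View pics/m1.png

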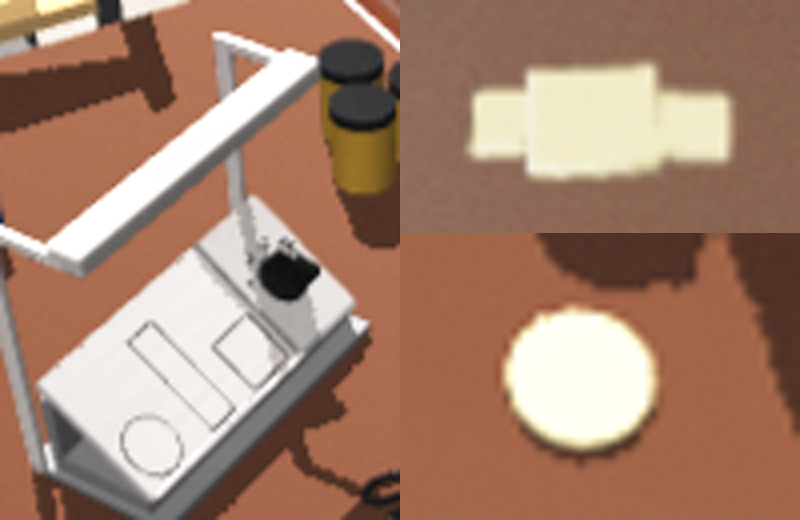

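The crop shows the outlines from left to right as disc, bar and square, with the rib beyond the square. It also confirms the beige stack and the beige disc. Next I'll fit the station pose and take a wrist look over the stack.

```bash
cat >> h.py <<'E'
S=np.sin(np.radians(35));C=np.cos(np.radians(35))
def bedframe(x,y,yaw):   # station foot x,y ; yaw = direction of bed y axis
    by=np.array([np.cos(yaw),np.sin(yaw),0]); hx=np.array([by[1],-by[0],0]); 
    bx=C*hx+np.array([0,0,S]); bz=np.cross(bx,by)
    o=np.array([x,y,0])-.055*hx+[0,0,.036]
    return o,np.array([bx,by,bz]).T
E
python3 - <<'E'
from h import *
from scipy.optimize import least_squares
s=load('side0');c=load('scene0')
P=[(150,322,105,60),(128,340,105,60),(213,429,5,60),(236,409,5,30),(152,446,30,115),(250,313,55,-50),(213,350,55,0)]
P[0]=(150,322,105,30)
def f(p):
    o,M=bedframe(*p); r=[]
    for u,v,a,b in P: r+=list(px(s,o+M@[a/1e3,b/1e3,0])-[180+u/4,50+v/4])
    return r
r=least_squares(f,[.5,.3,np.radians(207)]);print('station',r.x,np.round(r.fun,1))
o,M=bedframe(*r.x);print('bedorigin',o)
for n,a,b,k in [('disc',30,115,0),('bar',55,45,0),('sq',30,-25,0),('sel',58,-105,31)]:print(n,o+M@np.array([a,b,k])/1e3)
q=lambda u,v,h:pw(c,225+(u-400)*.15,225+v*.15,h)[:2]
b=np.array([q(*t,.006) for t in [(470,92),(470,160),(732,95),(730,162)]]);print('bar',b.mean(0),np.degrees(np.arctan2(*(b[2]+b[3]-b[0]-b[1])[::-1])),np.linalg.norm(b[2]-b[0]),np.linalg.norm(b[1]-b[0]))
b=np.array([q(*t,.012) for t in [(527,68),(656,64),(660,170),(530,178)]]);print('sq',b.mean(0),[np.degrees(np.arctan2(*(b[i]-b[j])[::-1])) for i,j in [(1,0),(2,3),(3,0)]],np.linalg.norm(b[1]-b[0]))
print('disc',pw(s,322.5,292.75,.006))
import os
w=calibration('wrist');st=env.get_state();cw=-R.from_rotvec(np.ravel(w['rvec'])).as_matrix().T@np.ravel(w['tvec'])
print('wristcam',cw,st['tcp_pos'],st['orientation'],R.from_rotvec(np.ravel(w['rvec'])).as_matrix()[2],w['fx'])
print(st['opening'],st['time'],env.nose_length)
E
```

```text
station [0.51359112 0.27951292 3.58496861] [ 0.4  0.2  0.3  0.6 -0.  -0.  -0.5 -0.1 -0.1 -0.1 -0.4  0.5  0.3 -0.9]
bedorigin [0.53718564 0.22983095 0.036     ]
disc [0.42276288 0.20269535 0.05320729]
bar [0.47720925 0.25122342 0.0675467 ]
sq [0.54922608 0.26275415 0.05320729]
sel [0.61927915 0.30173037 0.09466115]
bar [ 0.54078109 -0.0858903 ] 147.50456924597594 0.10265573490057939 0.034119809532234896
sq [ 0.54352208 -0.08635526] [np.float64(150.57885982337734), np.float64(152.69520846048715), np.float64(62.18560239205638)] 0.05059249794043233
disc [ 0.45829803 -0.3602883   0.006     ]
wristcam [0.67485771 0.07593974 0.37273924] [ 6.74609625e-01 -1.32860586e-05  3.03037111e-01] [-5.30610081e-04  7.07117948e-01  7.07095153e-01 -6.08478585e-04] [-0.00135051 -0.29438059 -0.95568731] 363.17824562080705
0.08533154162943518 0.1 0.0726
```

```bash
cat >> h.py <<'E'
ST=(0.51359112,0.27951292,3.58496861); BO,BM=bedframe(*ST)
def quat(M): x,y,z,w=R.from_matrix(M).as_quat(); return [w,x,y,z]
def down(phi):  # tool down, tool y at phi deg
    y=np.array([np.cos(np.radians(phi)),np.sin(np.radians(phi)),0]);z=np.array([0,0,-1.]);return quat(np.array([np.cross(y,z),y,z]).T)
def onbed(phi=0): # tool into slope, tool y = by rotated by phi deg about -bz (clockwise seen facing)
    a=np.radians(phi); y=BM[:,1]*np.cos(a)+BM[:,0]*np.sin(a); z=-BM[:,2]; return quat(np.array([np.cross(y,z),y,z]).T)
def bed(a,b,k): return BO+BM@np.array([a,b,k])/1e3
E
python3 - <<'E'
from h import *
def t(n,p,o):
    q=kin.inverse_kinematics(list(p),o); print(n,None if q is None else np.round(q,2))
for f in (0,180):
    t('stack',[.541,-.086,.2],down(-121+f)); t('disc',[.458,-.36,.2],down(-121+f)); t('disc90',[.458,-.36,.2],down(-180+f))
    for h in(80,160):
        for n,a,b in (('disc',30,115),('bar',55,45),('sq',30,-25)): t(n+str(h),bed(a,b,h),onbed(f))
    for k in (-60,20,60): t('sel%d'%k,bed(58,-105,100),onbed(k+f))
E
```

```text
stack [-0.32  0.43  0.47  1.98 -0.26  0.79 -1.82]
disc [ 0.17  0.49  0.52  1.9  -0.32  0.83 -1.26]
disc90 [ 0.02  0.54  0.73  1.91 -0.47  0.86 -2.15]
disc80 [-0.42  0.58  0.3   2.13 -0.98  0.96 -2.06]
bar80 [-0.49  0.62  0.32  1.99 -0.97  1.01 -2.19]
sq80 [-0.48  0.73  0.33  1.81 -0.96  1.08 -2.23]
disc160 [-0.41  0.49  0.4   2.07 -0.85  1.1  -2.14]
bar160 [-0.47  0.54  0.4   1.93 -0.87  1.15 -2.25]
sq160 [-0.45  0.66  0.4   1.76 -0.89  1.21 -2.28]
sel-60 [-0.35  0.75  0.11  1.59 -0.78  1.08 -1.44]
sel20 [-0.57  0.8   0.45  1.61 -1.    1.22 -2.69]
sel60 [ 0.22  0.89 -0.78  1.55 -0.04  0.93  2.2 ]
stack [ 0.19  0.4  -0.18  1.95  0.1   0.8   0.98]
disc [ 0.62  0.45 -0.07  1.87  0.04  0.83  1.55]
disc90 [ 0.46  0.45  0.13  1.88 -0.07  0.82  0.63]
disc80 [ 0.14  0.59 -0.4   2.09 -0.57  0.74  0.7 ]
bar80 [ 0.06  0.63 -0.4   1.95 -0.53  0.79  0.58]
sq80 [ 0.03  0.73 -0.38  1.77 -0.48  0.85  0.52]
disc160 [ 0.19  0.48 -0.35  2.03 -0.53  0.93  0.68]
bar160 [ 0.11  0.53 -0.36  1.89 -0.51  0.96  0.57]
sq160 [ 0.07  0.65 -0.34  1.71 -0.47  1.01  0.52]
sel-60 [ 0.07  0.81 -0.54  1.56 -0.28  0.94  1.33]
sel20 [-0.09  0.76 -0.28  1.57 -0.5   0.98  0.11]
sel60 [-0.19  0.75 -0.13  1.58 -0.62  1.02 -0.51]
```

```bash
python3 - <<'E'
from h import *
env.reach([.541,-.086,.2],down(59))
snap('wrist','w1'); s=env.get_state(); print(s['time'],s['tcp_pos'])
z=load('w1'); 
for p in ([.541,-.086,.012],): print(px(z,p))
cv2.imwrite('pics/w1b.png',cv2.resize(z['im'],(800,600)))
E
```

```text
1.15 [ 0.54215068 -0.08549971  0.20059999]
[277.37990099 199.91312212]
```

View pics/w1b.png

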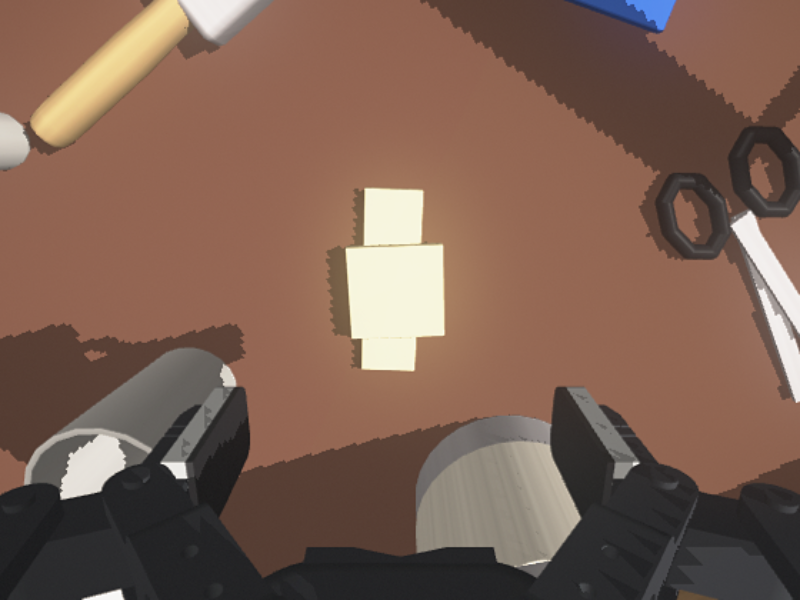

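The wrist picture shows square corners at (346,248), (442,245), (444,335) and (352,338), and bar corners at (364,188), (424,191), (415,371) and (361,369). The cup and the resin tin lie on the far side of the gripper.

```bash
cat > est.py <<'E'
from h import *
def rect(z,pts,h,k=.7):
    b=np.array([pw(z,u*k,v*k,h)[:2] for u,v in pts]); d1=(b[1]-b[0]+b[2]-b[3])/2; d2=(b[2]-b[1]+b[3]-b[0])/2
    return b.mean(0).round(4),np.degrees(np.arctan2(d1[1],d1[0])).round(1),np.degrees(np.arctan2(d2[1],d2[0])).round(1),np.linalg.norm(d1).round(4),np.linalg.norm(d2).round(4)
E
python3 - <<'E'
from est import *
z=load('w1')
print(rect(z,[(346,248),(442,245),(444,335),(352,338)],.012)); print(rect(z,[(364,188),(424,191),(415,371),(361,369)],.006))
E
```

```text
(array([ 0.5442, -0.0881]), np.float64(60.8), np.float64(-28.8), np.float64(0.0489), np.float64(0.049))
(array([ 0.5405, -0.0891]), np.float64(56.3), np.float64(-33.2), np.float64(0.0301), np.float64(0.0993))
```

```bash
cat >> h.py <<'E'
def tip(op): # tip ahead of TCP at opening op (m)
    y=op*500; f=lambda y:np.sqrt(57**2-(y-6)**2); return .0726-(57-f(y))/1e3 if y>6 else .0726
E
python3 - <<'E'
from h import *
q=down(61)
env.reach([.544,-.088,.13],q); env.grip(.062,30)
env.movel([.544,-.088,.082],.1)
r=env.movel([.544,-.088,.062],.02,stop_force=4); s=env.get_state(); print(r,s['tcp_pos'],s['opening'],tip(.062),s['time'])
z=s['tcp_pos'][2]; env.movel([.544,-.088,z+.0078+tip(.050)-tip(.062)],.05)
env.grip(.045,30); s=env.get_state(); print(s['opening'],s['tcp_pos'],s['force'],s['time'])
env.movel([.544,-.088,.16],.15); snap('wrist','w2'); print(env.get_state()['opening'])
cv2.imwrite('pics/w2b.png',cv2.resize(load('w2')['im'],(800,600)))
E
```

```text
True [ 0.54394935 -0.08796247  0.06713876] 0.062310088271637976 0.06682499389946278 3.2667
0.04897240721761444 [ 0.54392209 -0.08804931  0.07765261] [-1.59388324  0.09855612  4.35065826] 3.9
0.0488988606816193
```

View pics/w2b.png

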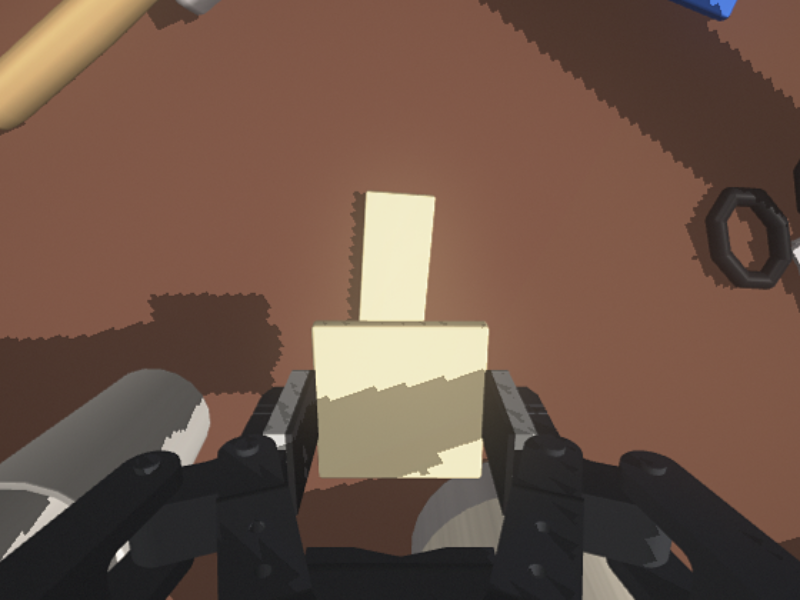

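The square is held flat and level, with corners at (313,325), (489,325), (480,478) and (320,478). The bar stayed where it was. I'll carry the square to its bay.

```bash
cat >> h.py <<'E'
def place(a,b,kt,rel,k0=200):
    """kt: expected TCP height (mm) at touch; rel: release opening"""
    q=onbed(0); env.reach(list(bed(a,b,k0)),q); env.movel(list(bed(a,b,kt+8)),.15)
    r=env.movel(list(bed(a,b,kt-5)),.02,stop_force=3.5); s=env.get_state()
    k=BM.T@(np.array(s['tcp_pos'])-BO)*1e3; print('touch',r,k.round(1),s['force'],s['opening'])
    env.movel(list(bed(a,b,k[2]+.8)),.02)
    env.grip(rel,30); env.dwell(.3); env.movel(list(bed(a,b,kt+25)),.06); env.movel(list(bed(a,b,k0)),.2)
    print(env.get_state()['time'])
E
python3 - <<'E'
from h import *
env.movel([.544,-.088,.26],.2)
place(31,-20,71.7,.057)
snap('wrist','w3'); snap('side','side3'); print(env.get_state()['time'])
z=load('w3'); s=load('side3')
for n,a,b in (('d',30,115),('b',55,45),('s',30,-25)): print(n,px(z,bed(a,b,0)),px(s,bed(a,b,0)))
cv2.imwrite('pics/w3b.png',np.hstack([cv2.resize(z['im'],(480,360)),cv2.resize(s['im'][90:190,200:280],(288,360))]))
E
```

```text
touch True [ 30.9 -20.   69.8] [ 0.0724374 -1.7481857  4.5376088] 0.04858724414068426
11.3583
11.4583
d [456.06047307 194.52529476] [217.89998959 161.35183453]
b [362.48294355 225.31156606] [225.54991544 143.95202672]
s [273.21919479 194.71699855] [242.89041261 137.91411164]
```

View pics/w3b.png

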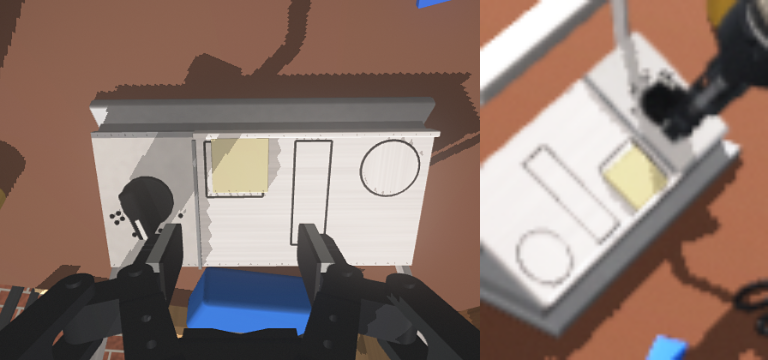

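The square lies on its outline, about 3–4 mm low against the lip and 5 mm in +y, which is within limits. The bar is next.

```bash
python3 - <<'E'
from h import *
q=down(56.5); a=np.radians(146.5); g=np.array([.5405,-.089])+.012*np.array([np.cos(a),np.sin(a)])
env.reach([*g,.2],q); env.grip(.052,30); env.movel([*g,.0742],.12)
env.grip(.025,30); s=env.get_state(); print(s['opening'],s['tcp_pos'],s['force'])
env.movel([*g,.24],.2); print(env.get_state()['opening'])
place(44,46,74.2,.042)
snap('wrist','w4'); z=load('w4'); cv2.imwrite('pics/w4b.png',cv2.resize(z['im'],(800,600)))
env.reach([.4583,-.3603,.2],down(-121)); snap('wrist','w5'); print(env.get_state()['time'])
w=load('w5')['im']; print(px(load('w5'),[.4583,-.3603,.006]))
m=((w[...,2]>200)&(w[...,1]>195)&(w[...,0]<w[...,2]-8)).astype(np.uint8); n,l,st,ce=cv2.connectedComponentsWithStats(m)
for i in range(1,n):
    if st[i,4]>300: print(st[i],ce[i],pw(load('w5'),*ce[i],.006))
E
```

```text
0.028661081415737595 [ 0.53092086 -0.08241108  0.07502248] [-1.11520106 -0.36033962  6.13305842]
0.028318476214818342
touch True [43.9 45.9 73.5] [ 0.08723469 -1.28555642  4.48940979] 0.02858398302807884
21.8167
23.8417
[282.50510752 198.50977859]
[ 248  169   66   62 3190] [280.65673981 199.37115987] [ 0.45843633 -0.3587572   0.006     ]
```

View pics/w4b.png

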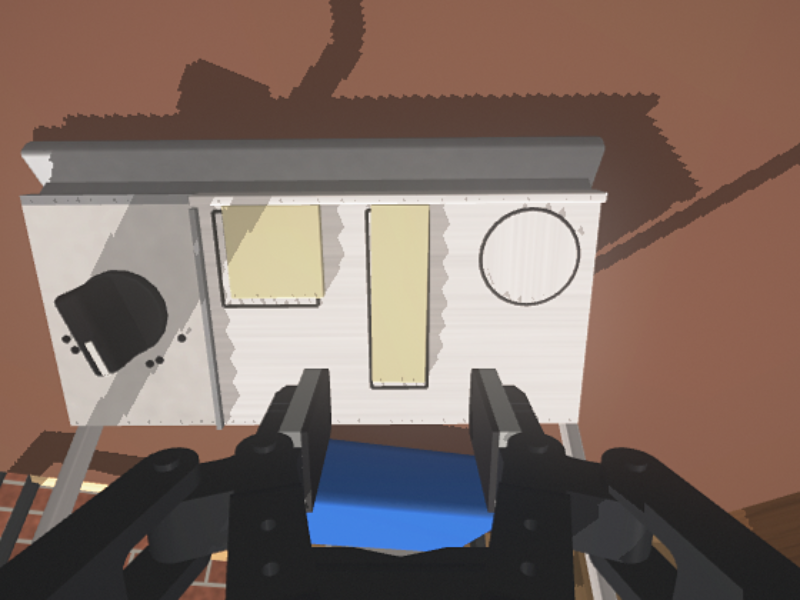

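View pics/w5.png

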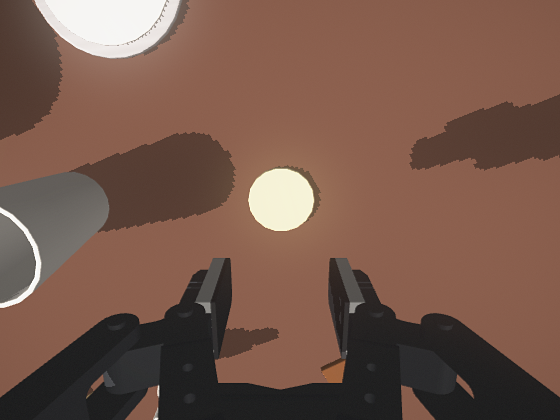

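The bar lies on its outline within about 2 mm, and the square is fine too. The disc measures (0.4584, -0.359). I'll place it now and work out the knob angle from w4, where the pointer is at (95,358).

```bash
python3 - <<'E'
from h import *
z=load('w4')
def onk(u,v,k):
    Rm=R.from_rotvec(np.ravel(z['rvec'])).as_matrix();t=np.ravel(z['tvec'])
    r=BM.T@(Rm.T@np.array([(u*.7-z['cx'])/z['fx'],(v*.7-z['cy'])/z['fy'],1.]));o=BM.T@(-Rm.T@t-BO);return (o+r*(k/1e3-o[2])/r[2])*1e3
for u,v,k in [(95,358,39),(95,358,30),(60,300,39),(181,338,0),(155,362,0),(70,345,0)]:
    p=onk(u,v,k)-[58,-105,0]; print((u,v,k),p.round(1),'deg right of up',np.degrees(np.arctan2(-p[1],p[0])).round(1))
q=down(-121); g=[.4584,-.359]
env.grip(.07,30); env.movel([*g,.072],.12); env.grip(.045,30); s=env.get_state(); print(s['opening'],s['tcp_pos'],s['force'])
env.movel([*g,.26],.2); print(env.get_state()['opening'])
place(31,114,72,.06)
snap('wrist','w6')
q=onbed(0);env.reach(list(bed(58,-95,190)),q); snap('wrist','w7'); print(env.get_state()['time'])
a=load('w6');b=load('w7')
cv2.imwrite('pics/w67.png',np.hstack([a['im'][:330,:400],b['im'][:330,:400]]))
E
```

```text
(95, 358, 39) [14.   4.6 39. ] deg right of up -18.2
(95, 358, 30) [18.  -1.1 30. ] deg right of up 3.6
(60, 300, 39) [-15.3  -6.5  39. ] deg right of up 156.8
(181, 338, 0) [19.4 29.5  0. ] deg right of up -56.7
(155, 362, 0) [33.9 13.1  0. ] deg right of up -21.1
(70, 345, 0) [ 23.6 -32.8   0. ] deg right of up 54.3
0.04779567272013461 [ 0.45874254 -0.3592542   0.07308724] [-0.40216896  1.39078416  6.36802444]
0.04744494078804325
touch True [ 30.9 113.8  72. ] [ 0.66445948 -0.58094988  4.10497755] 0.04763048618107627
32.125
33.075
```

View pics/w67.png

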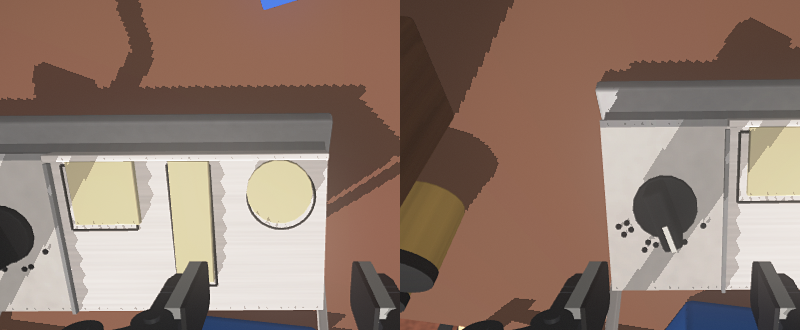

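In w67 the disc lies on its outline. At the knob, the one, three and four dots are visible and the white pointer (669,240) covers the two-dot mark, so the selector is at 0.698 and needs to turn 40° clockwise.

```bash
python3 - <<'E'
from h import *
env.reach(list(bed(58,-105,150)),onbed(-20)); env.grip(.04,25)
print(kin.inverse_kinematics(list(bed(58,-105,87)),onbed(22)))
print(env.movel(list(bed(58,-105,87)),.1,stop_force=8))
env.grip(.008,25); s=env.get_state(); print(s['opening'],s['force'],s['time'])
for p in (-12,-4,4,12,20,23): env.movel(list(bed(58,-105,87)),.1,rot=onbed(p))
s=env.get_state(); print(s['opening'],s['force'],s['torque'],s['time'])
env.movel(list(bed(58,-105,87)),.1,rot=onbed(20))
env.grip(.04); env.movel(list(bed(58,-105,200)),.15)
env.reach(list(bed(40,-20,230)),onbed(0)); env.dwell(.3); snap('wrist','w8'); print(env.get_state()['time'],env.get_state()['force'])
cv2.imwrite('pics/w8b.png',cv2.resize(load('w8')['im'],(800,600)))
E
```

```text
[-0.86835521  1.02624059  0.98182185  1.64058793 -1.34887581  1.5325848
 -2.53664892]
False
0.01338989691654681 [ 3.72321283 -1.4061436   3.64975802] 34.95
0.013189319267666316 [-4.44942318 -5.89055093  9.68933191] [-0.58278476  1.17512499  1.0388357 ] 36.6583
39.05 [-0.48828838 -0.12586986 -0.55390388]
```

View pics/w8b.png

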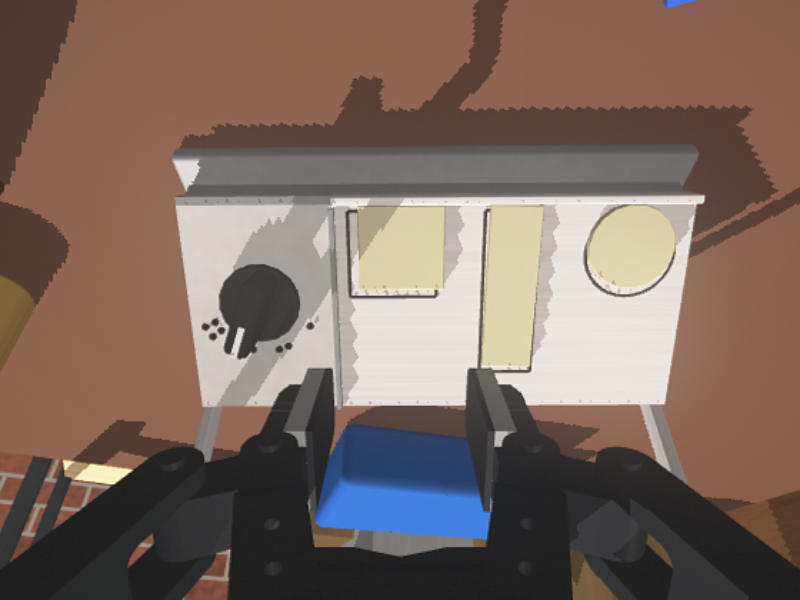

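The pointer now covers the three-dot mark, and one (310,326), two (284,347) and four (213,328) dots are visible. I'll check the coupon offsets numerically.

```bash
python3 - <<'E'
from h import *
z=load('w8')
def onk(u,v,k):
    Rm=R.from_rotvec(np.ravel(z['rvec'])).as_matrix();t=np.ravel(z['tvec'])
    r=BM.T@(Rm.T@np.array([(u*.7-z['cx'])/z['fx'],(v*.7-z['cy'])/z['fy'],1.]));o=BM.T@(-Rm.T@t-BO);return ((o+r*(k/1e3-o[2])/r[2])*1e3).round(1)
for n,P in dict(square=[(358,206),(445,206),(443,290),(358,289)],bar=[(490,206),(543,207),(530,370),(482,367)],disc=[(586,249),(675,249),(630,205),(630,294)]).items():
    Q=np.array([onk(*p,6) for p in P]); print(n,Q.mean(0)[:2],Q[:,:2].tolist())
print('outline refs: sq corner(55,0)',onk(436,297,0),'bar corner(105,30)',onk(530,371,0),'sq corner (55,-50)',onk(350,296,0),'disc low',onk(624,295,0))
E
```

```text
square [ 27.975 -20.025] [[3.6, -44.2], [3.5, 4.6], [52.7, 4.8], [52.1, -45.3]]
bar [53.55  44.875] [[3.5, 29.9], [4.1, 59.6], [104.3, 59.9], [102.3, 30.1]]
disc [ 28.525 111.825] [[28.1, 86.3], [28.0, 137.5], [2.9, 108.3], [55.1, 115.2]]
outline refs: sq corner(55,0) [58.9  1.2  0. ] bar corner(105,30) [107.8  61.6   0. ] sq corner (55,-50) [ 58.3 -50.7   0. ] disc low [ 57.6 114.5   0. ]
```

```bash
python3 -c "
from h import *
job.job_done(); print(env.get_state()['time'])"
```

```text
the job is handed in; nothing more can be done
the job is handed in; nothing more can be done
```

I laid the square, bar and disc on their outlines on the bed, then turned the selector from two dots to three dots. I handed the job in at about 39 s on the robot's clock. I don't know the verdict, because the hand-in reports none.

**Coupons:** in the last wrist picture all three lie flat and let go, resting at or near the bottom lip. They sit about 4–5 mm low along the slope. Sideways, the square is about 5 mm off towards the robot end and the disc about 3 mm off the other way. The bar is within about 1 mm of its centre line. The bar and square are turned well within the limit.

**Selector:** the pointer covers the three-dot mark, and the one-, two- and four-dot marks are visible.

**Contacts:** nothing I measured suggested a bump of the lamp bar, but I had no direct force reading for the lamp. I took no final picture of the bystanders. The gripper was clear of the station when I handed in.

**Disagreement:** in the last wrist view the drawn outlines measured about 3 mm further up the slope than in the pose I fitted from the side camera. The 4–5 mm above is taken relative to the drawn outlines. Either way the offsets are within 10 mm.

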